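Seat the knock-out pins of three die inserts in order

ROBOT

A 7-joint arm with a two-finger parallel gripper is mounted at the origin on the work surface. World frame = base frame: x ahead of the robot, y to its left, z up, the work surface at z = 0. Lengths are in m, angles in rad, forces in N, time in s.
With the tool pointing down it reaches from about 0.425 to 1.025 m from the base axis. Payload 3.6 kg.
Tool frame: the origin (TCP) lies on the centre line of the jaws, within the pads' length; the fingertips stand 14 mm ahead of it and the grasp point (between the pads) lies 5 mm behind it; z points along the fingers, y is the line along which they close (so a half turn about z gives the same grasp; the last joint's range is limited). The gripper opens to 85 mm and grips with 20 to 120 N. Pads are 22 mm wide; open, the fingers measure 114 mm over their backs; the gripper's body (76 mm by 85 mm) begins 54 mm behind the grasp point. The pads swing forward as they close: fully open they stand 13 mm farther back than shut.
Start: joints at [-1.335, 0.591, 0.048, 1.609, -0.033, 0.943, -0.034], TCP at [0.234, 0.686, 0.245] pointing down, gripper open.
Joint ranges: [-2.69, 2.69], [-0.47, 2.24], [-1.27, 1.36], [0.19, 2.51], [-1.53, 4.68], [0.08, 2.07], [-3.09, 3.09]. Speed limits (rad/s): [2.57, 2.57, 3.14, 3.14, 3.14, 3.14, 3.14].

INTERFACE

Orientations are given as a rotation vector (axis times angle).
In Python, from cell import manip, get_image, calibration gives the robot as it stands. The module is installed in compiled form; this text tells all that it offers.
- The arm moves only by the tool arm_command, never from a script. Its argument "moves" is one flat list of numbers, 7 for each row, row after row: the opening, from 0 (shut) to 1 (fully open), then the shift along the tool's x, y, z in mm, then the turn, a rotation vector about the tool's x, y, z in rad. In form: [fingers, tx, ty, tz, wx, wy, wz, fingers, tx, ty, tz, wx, wy, wz, ...]. A call has 1 to 8 rows; each row is the pose to reach, as a shift and turn from the pose commanded when the call began, along the tool's axes at that moment; what a row does not reach only later rows make up. A row lasts 1/12 s, in which the tool goes at most 41.7 mm and 7.16 degrees, less where a joint would pass 70% of its speed; a pose out of reach is approached as far as the arm can. A call with a gripper value outside its range is refused whole. The fingers move at their own pace and stop on an object; "squeeze" is the grip in N (left out, the last holds). Time passes only in rows, so rows that repeat a pose let the fingers close. It gives the time, the measured TCP pose, the force, the opening and the grip force at its end, in the units of the state.
- manip.sense(): the state, without advancing time (a new reading comes with each control period).
- get_image(name): name is "scene" or "side" or "wrist"; returns (picture, depth): 420x560x3 uint8, red, green, blue; 420x560 float32, m along the optical axis (not along the pixel's ray), 0 where there is no reading.
- calibration(name): a dict with "K" (3x3 intrinsics, pixels), "k1" (the pictures are not rectified: a ray, as slopes to the right and down, at radius r is drawn at 1 + k1 r^2 times it, then the intrinsics apply), "view" (4x4, takes a point from world to camera coordinates). Camera axes: x right, y up, looking along -z (the intrinsics and any distortion apply to the point x, -y, -z); pixel columns grow to the right and rows downward; lengths in m; the calibration is good to about 2 mm. A picture is of the moment at which its call begins: read the wrist's pose just before it. calibration takes no time and is no camera call; for the wrist camera it gives the pose at the moment of the call.
- manip.sign_off(): hands the job in; it is judged then, once.
The state is a dict: "time_s": time; "joint_pos": joint angles; "qd": joint speeds; "effort": joint torques, N m; "eef_pos": TCP position; "orientation": TCP orientation; "wrist_force": force on the tool from outside, world axes, zero at the start; "ft_torque": the same for the moment, N m; "width": finger opening in m; "grip_force": force on a finger pad.
Only numpy, scipy, OpenCV 4.12 (cv2) and the standard library are available. Lean on these libraries where they do the work, as an engineer would, in place of code of your own. Each camera call takes 0.05 s, during which the arm holds its last target. There are 200 camera calls.

TASK

With a fingertip, lightly press down the knock-out pin of the round die insert until its collar sits on the insert, then do the same with the square insert, and last with the long grooved insert. Leave the L-shaped insert's pin standing up. Press gently, do not lift, tip or push any insert along, leave the other things on the bench where they are, and finish with the hand clear.

Things in the scene. Friction and masses are not known exactly. Their poses are not given: they have to be found in the camera images.
- insert_round: Round die insert, a disc of 76 mm diameter; its pin is at the centre. Loose, about 0.7 to 1.2 kg, dark steel, 28 mm high, standing flat on the bench at any yaw; origin at the centre of the underside, z up.
- insert_square: Square die insert, 68 x 68 mm; its pin is at the centre. Loose, about 0.7 to 1.2 kg, dark steel, 28 mm high, standing flat on the bench at any yaw; origin at the centre of the underside, z up.
- insert_long: Long die insert, 106 mm (its x) x 50 mm (its y), four 7 mm wide, 5 mm deep grooves across its -x half; its pin is on the plain part, at x = +32 mm, y = 0. Loose, about 0.7 to 1.2 kg, dark steel, 28 mm high, standing flat on the bench at any yaw; origin at the centre of the underside, z up.
- insert_ell: L-shaped die insert within 80 x 80 mm, both legs 36 mm wide (one along its -y side, one along its -x side); its pin is in the corner at x = -22, y = -22 mm and must stay up. Its origin is the centre of the 80 x 80 mm square. Loose, about 0.7 to 1.2 kg, dark steel, 28 mm high, standing flat on the bench at any yaw; origin at the centre of the underside, z up.
- pin_round (a joint): travel in m of the round insert's bright steel knock-out pin: 0 = up, the underside of its collar 12 mm above the insert's top; 0.012 = seated, collar on the insert's top. Starts at 0 to 0.003. Slides down with about 3 N of friction (a little more if pushed fast) and stays where it is left.
- pin_square (a joint): travel in m of the square insert's bright steel knock-out pin: 0 = up, the underside of its collar 12 mm above the insert's top; 0.012 = seated, collar on the insert's top. Starts at 0 to 0.003. Slides down with about 3 N of friction (a little more if pushed fast) and stays where it is left.
- pin_long (a joint): travel in m of the long insert's bright steel knock-out pin: 0 = up, the underside of its collar 12 mm above the insert's top; 0.012 = seated, collar on the insert's top. Starts at 0 to 0.003. Slides down with about 3 N of friction (a little more if pushed fast) and stays where it is left.
- pin_ell (a joint): travel in m of the L-shaped insert's bright steel knock-out pin: 0 = up, the underside of its collar 12 mm above the insert's top; 0.012 = seated, collar on the insert's top. Starts at 0 to 0.003. Slides down with about 3 N of friction (a little more if pushed fast) and stays where it is left.
- head_round (a point): top centre of the round insert's pin: a cap, 16 mm diameter, 14 mm high, on a collar, 20 mm diameter, 4 mm thick. Untouched, it is 58 mm above the bench with the pin right up, 46 mm with it seated. The cap is cushioned: it gives 1 mm per 2 N, at most 12 mm, and springs back, so it dips 1.5 mm before the pin slides and more once it is seated.
- head_square (a point): top centre of the square insert's pin: a cap, 16 mm diameter, 14 mm high, on a collar, 20 mm diameter, 4 mm thick. Untouched, it is 58 mm above the bench with the pin right up, 46 mm with it seated. The cap is cushioned: it gives 1 mm per 2 N, at most 12 mm, and springs back, so it dips 1.5 mm before the pin slides and more once it is seated.
- head_long (a point): top centre of the long insert's pin: a cap, 16 mm diameter, 14 mm high, on a collar, 20 mm diameter, 4 mm thick. Untouched, it is 58 mm above the bench with the pin right up, 46 mm with it seated. The cap is cushioned: it gives 1 mm per 2 N, at most 12 mm, and springs back, so it dips 1.5 mm before the pin slides and more once it is seated.
- head_ell (a point): top centre of the L-shaped insert's pin: a cap, 16 mm diameter, 14 mm high, on a collar, 20 mm diameter, 4 mm thick. Untouched, it is 58 mm above the bench with the pin right up, 46 mm with it seated. The cap is cushioned: it gives 1 mm per 2 N, at most 12 mm, and springs back, so it dips 1.5 mm before the pin slides and more once it is seated.
- gauge: bystander: upright steel plug gauge, 22 mm diameter, 45 mm high; origin at the centre of its underside
- ring_gauge: bystander: steel ring lying flat, 48 mm outside, 26 mm bore, 18 mm high; origin at the centre of its underside
- paste_jar: bystander: white jar with black cap, 52 mm diameter, 55 mm high; origin at the centre of its underside
- loupe: bystander: black eyeglass standing on the bench, 36 mm diameter, 32 mm high; origin at the centre of its underside
- oilstone: bystander: reddish sharpening stone 100 x 30 x 20 mm lying flat; origin at the centre of its underside
- screwdriver: bystander: screwdriver lying on the bench, its length along its x
- brush: bystander: brush lying on the bench, its length along its x
Things that resemble listed ones, but are neither listed nor needed, are in the scene too. Leave any brown look-alike of the insert_ell alone. Leave any turquoise look-alike of the insert_round alone.

How it is judged:
By the outcome, as a careful person would: the job done as asked, in the order asked, and still so for the second after the job is handed in, with the robot touching nothing.
It also fails if it takes over 43 s, if anything falls off the work surface, if the arm or the gripper's body presses on something with over 40 N, if the wrist force passes 120 N, or if a joint passes its speed limit or range.

## Working session

There is one attempt and no reset: what is moved stays moved. The work goes in short steps, Python scripts to look and compute and a tool call to move; the robot and the scene stay as the last step left them, time stands still between calls to the robot, and variables do not carry over. Pictures are saved under pics/ and viewed, at most 10 in all, crops included, and the job is handed in when it is done.

Besides the shell and the picture viewer there is one more tool, called after "Emit:" as name(argument=value, ...) on one line, values as JSON. arm_command: Moves the arm, as the interface text tells. Its arguments: {"type":"object","properties":{"moves":{"type":"array","items":{"type":"number"}},"squeeze":{"type":"number"}},"required":["moves"]}

```bash
mkdir -p pics
cat > h.py <<'E'
import numpy as np, cv2
from cell import manip, get_image, calibration
def cast(cal,u,v,z):
    """pixel -> world point on plane z"""
    d=cv2.undistortPoints(np.array([[[u,v]]],float),np.array(cal["K"],float),np.array([cal["k1"],0,0,0.]))[0,0]
    V=np.array(cal["view"]);R=V[:3,:3];o=-R.T@V[:3,3]
    r=R.T@np.array([d[0],-d[1],-1]);return o+r*(z-o[2])/r[2]
def points(cal,depth):
    """world point per pixel from depth"""
    h,w=depth.shape;g=np.stack(np.meshgrid(np.arange(w),np.arange(h)),-1).reshape(-1,1,2).astype(float)
    d=cv2.undistortPoints(g,np.array(cal["K"],float),np.array([cal["k1"],0,0,0.])).reshape(h,w,2)
    V=np.array(cal["view"]);c=np.stack([d[...,0],-d[...,1],-np.ones((h,w))],-1)*depth[...,None]
    return (c-V[:3,3])@V[:3,:3]
E
python3 - <<'E'
from h import *
s=manip.sense();print(s)
for n in("scene","side"):
    c=calibration(n);p,d=get_image(n);np.savez(n,p=p,d=d,**{k:np.array(v) for k,v in c.items()})
    cv2.imwrite(f"pics/{n}.png",cv2.resize(p[...,::-1],(800,600)))
    V=np.array(c["view"]);print(n,c["K"],c["k1"],-V[:3,:3].T@V[:3,3])
E
```

```text
{'time_s': 0.0, 'joint_pos': array([-1.33549201,  0.59211699,  0.04828611,  1.60983302, -0.03328727,
        0.94271415, -0.0336955 ]), 'qd': array([-9.86535772e-04,  3.51707959e-05, -1.06018118e-04, -1.79026683e-03,
        1.06362942e-04,  2.72636866e-04, -1.22699805e-04]), 'effort': array([-5.87052891e-04, -5.48685730e+01,  1.54652808e+00, -1.98118579e+01,
        9.36756172e-03,  8.89368122e-03,  8.69319081e-06]), 'eef_pos': array([0.23383818, 0.68540427, 0.2441381 ]), 'orientation': array([-0.51396062, -3.0990185 ,  0.00354076]), 'wrist_force': array([0.97489096, 0.47723593, 0.07506774]), 'ft_torque': array([-0.02014985, -0.03470599, -0.06246912]), 'grip_force': 0.0, 'width': 0.08539957919756222}
scene [[413.63367595   0.         282.94553092]
 [  0.         413.63367595 207.55570219]
 [  0.           0.           1.        ]] -0.03026304255622758 [ 1.0917955  -0.37040319  0.74495869]
side [[476.41801936   0.         282.09901373]
 [  0.         476.41801936 208.8692733 ]
 [  0.           0.           1.        ]] 0.03565712902275556 [ 0.36522974 -0.85521288  0.55751878]
```

View pics/scene.png

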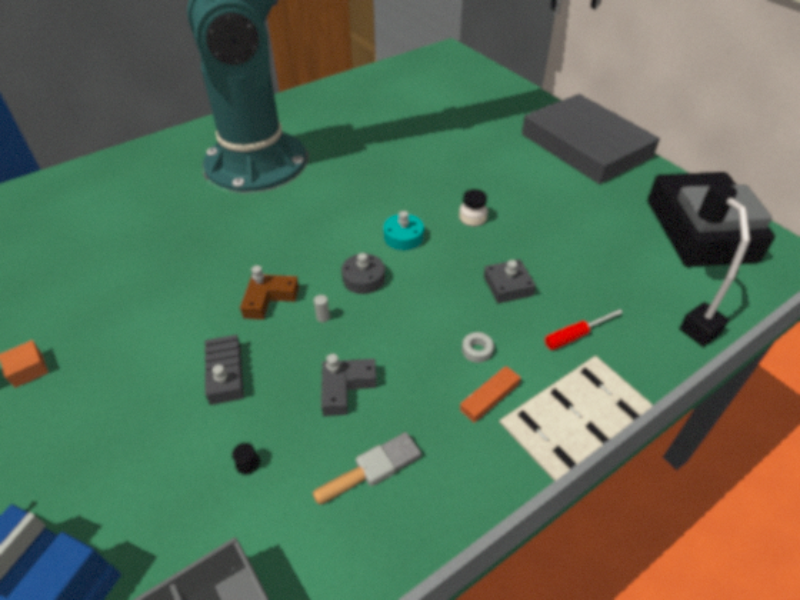

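View pics/side.png

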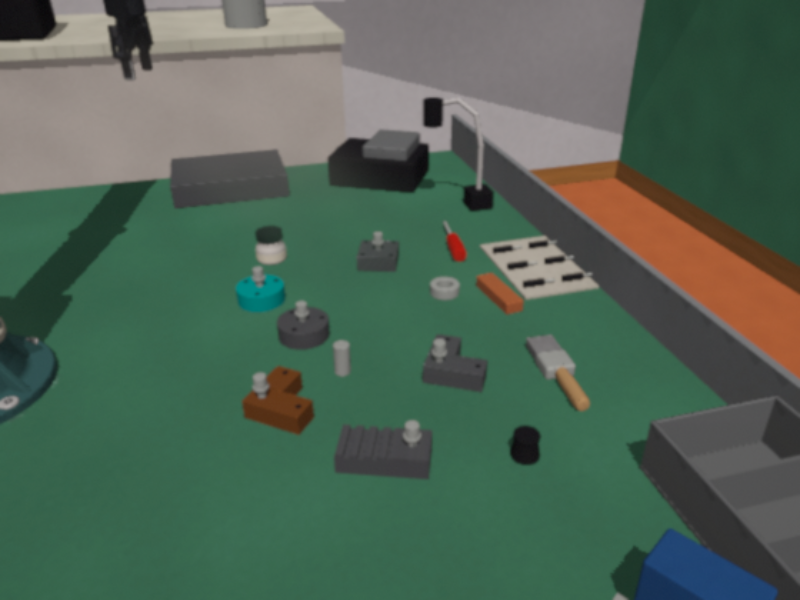

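The scene picture (800x600) shows the dark round insert at (363,272), with a turquoise look-alike at (404,230). The square is at (510,280), the long grooved one at (224,370) with its pin at (219,373), and the dark L at (348,385), with a brown look-alike at (268,290). The side view agrees: round (303,325), square (378,253), long (385,450). I choose the dark steel round, not the turquoise one. Next I'll measure the pins and make a confirming crop.

Run:
```python
from h import *
seeds={"scene":dict(round=(363,265),square=(511,270),long=(219,375),ell=(333,365)),"side":dict(round=(302,313),square=(378,243),long=(412,433),ell=(439,350))}
crops=[]
for n in seeds:
    f=np.load(n+".npz");p,d=f["p"],f["d"];P=points(f,d)
    for k,(u,v) in seeds[n].items():
        u=int(u*.7);v=int(v*.7)
        w=np.zeros(d.shape,bool);w[v-14:v+15,u-12:u+13]=1
        m=w&(P[...,2]>.038)&(p.min(-1)>95)
        q=P[m]; zt=np.percentile(q[:,2],95) if len(q) else 0
        ys,xs=np.nonzero(m)
        t=m&(P[...,2]>zt-.003);ty,tx=np.nonzero(t)
        print(n,k,m.sum(),"ztop",zt.round(4),"bbox",xs.min(),xs.max(),ys.min(),ys.max(),"top px",tx.mean().round(1),ty.mean().round(1),"pt",P[t].mean(0).round(4),"cast.057",cast(f,tx.mean(),ty.mean(),.057)[:2].round(4))
        # insert top plane by depth
        W=np.zeros(d.shape,bool);W[v-35:v+45,u-40:u+41]=1
        h=(W&(abs(P[...,2]-.028)<.004)&(p.max(-1)<95)&(p.max(-1).astype(int)-p.min(-1)<25)).astype(np.uint8)
        nl,lab,st,ce=cv2.connectedComponentsWithStats(h)
        i=1+st[1:,4].argmax();Q=P[lab==i]
        r=cv2.minAreaRect((Q[:,:2]*1000).astype(np.float32));print("   rect mm",np.round(r[0],1),np.round(r[1],1),round(r[2],1))
        if k!="ell":crops.append(cv2.resize(p[v-30:v+36,u-33:u+33,::-1],(264,264),interpolation=cv2.INTER_CUBIC))
cv2.imwrite("pics/crop.png",np.vstack([np.hstack(crops[:3]),np.hstack(crops[3:])]))
```

```text
scene round 57 ztop 0.0552 bbox 249 256 177 186 top px 252.7 179.0 pt [ 0.4475 -0.0052  0.0538] cast.057 [ 0.4505 -0.0069]
   rect mm [451.9  -5.8] [69.9 67.6] 58.8
scene square 64 ztop 0.0569 bbox 353 360 182 191 top px 357.5 184.3 pt [0.6293 0.1673 0.0833] cast.057 [0.6115 0.1878]
   rect mm [612.2 188.4] [68.  67.8] 70.9
scene long 75 ztop 0.0563 bbox 149 157 255 266 top px 152.4 257.9 pt [ 0.5474 -0.303   0.0779] cast.057 [ 0.53  -0.301]
   rect mm [ 514.2 -294.5] [49.2 75.9] 67.8
scene ell 79 ztop 0.0582 bbox 228 235 248 259 top px 231.4 250.7 pt [ 0.6234 -0.1659  0.0799] cast.057 [ 0.6078 -0.1593]
   rect mm [ 639.3 -150.8] [76.4 79.5] 57.9
side round 85 ztop 0.0575 bbox 207 215 210 221 top px 210.8 212.2 pt [ 0.4494 -0.0047  0.0563] cast.057 [ 0.4493 -0.0059]
   rect mm [448.4  -7.1] [73.5 73.2] 85.5
side square 58 ztop 0.0586 bbox 261 268 162 171 top px 264.4 163.3 pt [0.6116 0.1908 0.0578] cast.057 [0.612  0.1924]
   rect mm [610.7 188.5] [67.4 67.7] 69.2
side long 156 ztop 0.0576 bbox 283 294 294 309 top px 288.4 297.0 pt [ 0.5283 -0.3007  0.0566] cast.057 [ 0.5282 -0.3012]
   rect mm [ 513.1 -294.9] [52.8 74.9] 67.1
side ell 105 ztop 0.0596 bbox 303 312 237 249 top px 307.7 239.1 pt [ 0.608  -0.1577  0.0586] cast.057 [ 0.6088 -0.1556]
   rect mm [ 637.3 -150. ] [83.9 79.5] 59.9
```

View pics/crop.png

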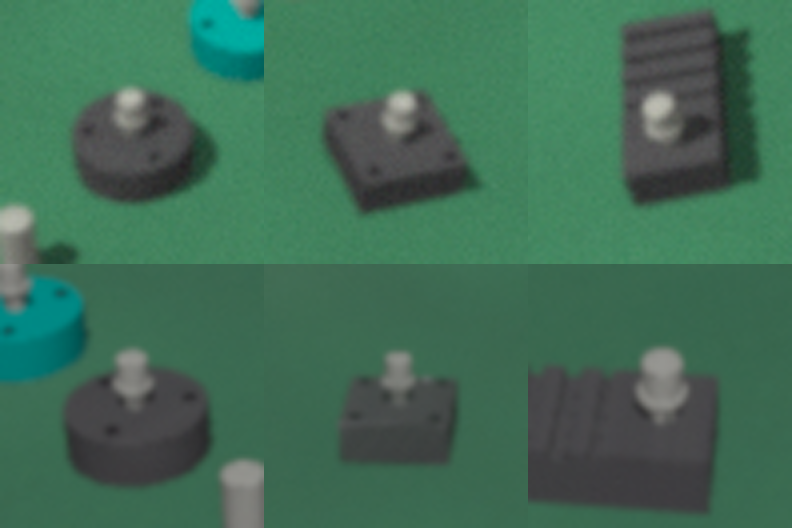

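The crops confirm dark steel round, square and grooved long inserts, each with a bright raised pin. The two views agree on the heads within about 3 mm: round (0.450,-0.006), square (0.6115,0.189), long (0.529,-0.301), all at z of about 0.057. Now I'll work out the shifts.

```bash
cat >> h.py <<'E'
from scipy.spatial.transform import Rotation as Ro
def shift(*targets):
    s=manip.sense();R=Ro.from_rotvec(s["orientation"])
    print("t",s["time_s"],"pos",s["eef_pos"].round(4),"F",s["wrist_force"].round(2),"zaxis",R.as_matrix()[:,2].round(4),"w",s["width"])
    for t in targets: print(t,(R.inv().apply(np.array(t)-s["eef_pos"])*1000).round(1))
E
python3 - <<'E'
from h import *
print(Ro.from_rotvec(manip.sense()["orientation"]).as_matrix().round(3))
shift((.40,.40,.2),(.50,.20,.16),(.45,-.0065,.11))
E
```

```text
[[-0.946  0.323 -0.001]
 [ 0.323  0.946 -0.002]
 [-0.    -0.002 -1.   ]]
t 0.1 pos [0.2338 0.6855 0.2443] F [ 0.06 -0.35 -0.11] zaxis [-6.0e-04 -1.9e-03 -1.0e+00] w 0.08548464291205916
(0.4, 0.4, 0.2) [-249.4 -216.5   44.7]
(0.5, 0.2, 0.16) [-408.7 -373.4   85. ]
(0.45, -0.0065, 0.11) [-428.  -584.9  135.5]
```

Emit:
arm_command(moves=[0,-250,-216,45,0,0,0,0,-250,-216,45,0,0,0,0,-250,-216,45,0,0,0,0,-250,-216,45,0,0,0,0,-250,-216,45,0,0,0,0,-250,-216,45,0,0,0,0,-250,-216,45,0,0,0,0,-250,-216,45,0,0,0])

```text
time_s: 0.77
eef_pos: [0.4013, 0.3991, 0.1999]
orientation: [-0.514, -3.099, 0.001]
wrist_force: [0.8, -1.6, -0.5]
width: -0.0001
grip_force: 0.0
```

```bash
python3 -c "
from h import *
shift((.5,.2,.16),(.45,-.0065,.11))"
```

```text
t 0.7667 pos [0.4013 0.3991 0.1999] F [ 0.79 -1.56 -0.47] zaxis [-2.e-04 -4.e-04 -1.e+00] w -0.00014848072616835536
(0.5, 0.2, 0.16) [-157.6 -156.6   40. ]
(0.45, -0.0065, 0.11) [-176.9 -368.2   90.1]
```

Emit:
arm_command(moves=[0,-158,-157,40,0,0,0,0,-158,-157,40,0,0,0,0,-158,-157,40,0,0,0,0,-177,-368,90,0,0,0,0,-177,-368,90,0,0,0,0,-177,-368,90,0,0,0,0,-177,-368,90,0,0,0,0,-177,-368,90,0,0,0])

```text
time_s: 1.43
eef_pos: [0.451, 0.0861, 0.1311]
orientation: [-0.513, -3.099, 0.0]
wrist_force: [1.8, -0.3, 0.2]
width: 0.0005
grip_force: 0.0
```

```bash
python3 -c "
from h import *
shift((.45,-.0065,.085))"
```

```text
t 1.4333 pos [0.451  0.0861 0.1311] F [ 1.75 -0.28  0.16] zaxis [-0.e+00 -1.e-04 -1.e+00] w 0.00046377273704494894
(0.45, -0.0065, 0.085) [-28.9 -88.   46.1]
```

Emit:
arm_command(moves=[0,-29,-88,22,0,0,0,0,-29,-88,22,0,0,0,0,-29,-88,22,0,0,0,0,-29,-88,46,0,0,0,0,-29,-88,46,0,0,0,0,-29,-88,46,0,0,0,0,-29,-88,46,0,0,0,0,-29,-88,46,0,0,0])

```text
time_s: 2.1
eef_pos: [0.451, -0.0037, 0.0862]
orientation: [0.511, 3.099, 0.001]
wrist_force: [0.3, 0.3, 0.7]
width: 0.0001
grip_force: 0.0
```

Run:
```python
from h import *
shift((.45,-.0065,.085),(.45,-.0065,.058))
p,d=get_image("side");a=cv2.resize(p[150:250,160:260,::-1],(400,400),interpolation=cv2.INTER_CUBIC)
p,d=get_image("scene");b=cv2.resize(p[120:220,200:300,::-1],(400,400),interpolation=cv2.INTER_CUBIC)
cv2.imwrite("pics/r1.png",np.hstack([a,b]))
```

```text
t 2.1 pos [ 0.451  -0.0037  0.0862] F [0.26 0.29 0.66] zaxis [ 1.2e-03  5.0e-04 -1.0e+00] w 0.00011397356046922297
(0.45, -0.0065, 0.085) [ 0.1 -2.9  1.2]
(0.45, -0.0065, 0.058) [ 0.1 -3.  28.2]
```

View pics/r1.png

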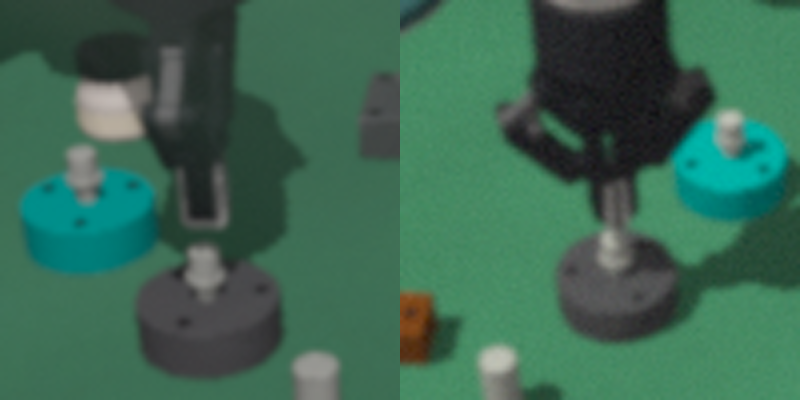

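The fingertips sit right above the round pin in both views: side (205,225) over head (205,255), scene (615,215) over (613,240). I'll check the knuckle's clearance to the turquoise pin before going down.

Run:
```python
from h import *
f=np.load("side.npz");print("turq head",cast(f,257*.7,270*.7,.057).round(3))
f=np.load("scene.npz");print("turq head",cast(f,403*.7,213*.7,.057).round(3))
p,d=get_image("scene");P=points(calibration("scene"),d)
# points around hand
m=(abs(P[...,0]-.45)<.12)&(abs(P[...,1]+.006)<.12)&(P[...,2]>.06)&(P[...,2]<.25)&(p.max(-1)<70)
Q=P[m]-[.45,-.0065,0];e=Q[:,:2]@np.array([.323,.946])
for z in np.arange(.06,.2,.01):
    k=abs(Q[:,2]-z)<.005
    if k.sum()>3: print(round(z,2),k.sum(),np.percentile(e[k],[2,98]).round(3))
shift()
```

```text
turq head [0.398 0.115 0.057]
turq head [0.399 0.117 0.057]
0.09 13 [-0.011  0.013]
0.1 15 [-0.011  0.012]
0.11 28 [-0.013  0.016]
0.12 87 [-0.027  0.032]
0.13 125 [-0.035  0.037]
0.14 122 [-0.043  0.046]
0.15 119 [-0.05   0.054]
0.16 170 [-0.056  0.059]
0.17 153 [-0.042  0.056]
0.18 138 [-0.038  0.04 ]
0.19 39 [-0.036  0.039]
0.2 57 [-0.034  0.029]
t 2.25 pos [ 0.451  -0.004   0.0863] F [ 0.81 -0.09  0.5 ] zaxis [ 1.4e-03  3.0e-04 -1.0e+00] w 0.0003922074384507761
```

Emit:
arm_command(moves=[0,0,-3,6,0,0,0,0,0,-3,11,0,0,0,0,0,-3,13,0,0,0,0,0,-3,15,0,0,0,0,0,-3,17,0,0,0,0,0,-3,19,0,0,0,0,0,-3,20,0,0,0,0,0,-3,20,0,0,0])

```text
time_s: 2.92
eef_pos: [0.4493, -0.0077, 0.0654]
orientation: [-0.514, -3.099, 0.0]
wrist_force: [-1.0, -0.5, 1.7]
width: -0.0003
grip_force: 1.1
```

Run:
```python
from h import *
shift((.45,-.0065,.058))
```

```text
t 2.9167 pos [ 0.4493 -0.0077  0.0654] F [-1.01 -0.45  1.67] zaxis [-6.e-04 -1.e-04 -1.e+00] w -0.00026407714353376326
(0.45, -0.0065, 0.058) [-0.3  1.3  7.4]
```

Emit:
arm_command(moves=[0,0,0,1.5,0,0,0,0,0,0,3,0,0,0,0,0,0,4.5,0,0,0,0,0,0,5.5,0,0,0,0,0,0,6.5,0,0,0,0,0,0,7.5,0,0,0,0,0,0,7.5,0,0,0,0,0,0,7.5,0,0,0])

```text
time_s: 3.58
eef_pos: [0.4493, -0.0077, 0.058]
orientation: [-0.514, -3.099, 0.0]
wrist_force: [-0.9, -0.3, 3.7]
width: -0.0001
grip_force: 1.9
```

Run:
```python
from h import *
for i in range(2): shift();get_image("side")
```

```text
t 3.5833 pos [ 0.4493 -0.0077  0.058 ] F [-0.9  -0.25  3.67] zaxis [-4.e-04 -1.e-04 -1.e+00] w -9.294342231076175e-05
t 3.6333 pos [ 0.4493 -0.0077  0.0581] F [-1.1   0.1   4.04] zaxis [-4.e-04 -0.e+00 -1.e+00] w -3.4317383333797775e-06
```

Emit:
arm_command(moves=[0,0,0,0.5,0,0,0,0,0,0,1,0,0,0,0,0,0,1.3,0,0,0,0,0,0,1.3,0,0,0,0,0,0,1.3,0,0,0])

```text
time_s: 4.1
eef_pos: [0.4493, -0.0077, 0.0569]
orientation: [-0.514, -3.099, 0.0]
wrist_force: [-1.5, 0.1, 5.9]
width: -0.0001
grip_force: 3.1
```

The force rose 2 N per mm, which means the cushion on a seated pin. Lifting off.

Emit:
arm_command(moves=[0,0,0,-3,0,0,0,0,0,0,-8,0,0,0,0,0,0,-25,0,0,0,0,0,0,-50,0,0,0,0,0,0,-60,0,0,0,0,0,0,-60,0,0,0])

```text
time_s: 4.6
eef_pos: [0.4518, -0.0075, 0.119]
orientation: [0.513, 3.093, 0.002]
wrist_force: [1.0, 0.4, 0.1]
width: 0.0
grip_force: 0.0
```

Run:
```python
from h import *
p,d=get_image("side");P=points(calibration("side"),d)
m=(np.hypot(P[...,0]-.4495,P[...,1]+.006)<.012)&(P[...,2]>.032)&(P[...,2]<.08)&(p.min(-1)>95)
print(m.sum(),np.percentile(P[m][:,2],[50,95]))
shift((.6115,.189,.115),(.6115,.189,.085))
```

```text
71 [0.0421616  0.04820934]
t 4.65 pos [ 0.4511 -0.0075  0.1179] F [ 0.31 -0.39  0.1 ] zaxis [ 4.4e-03  4.0e-04 -1.0e+00] w 0.0001647853872701551
(0.6115, 0.189, 0.115) [-88.4 237.7   3.7]
(0.6115, 0.189, 0.085) [-88.3 237.7  33.7]
```

Emit:
arm_command(moves=[0,-89,238,3,0,0,0,0,-89,238,3,0,0,0,0,-89,238,3,0,0,0,0,-89,238,3,0,0,0,0,-89,238,3,0,0,0,0,-89,238,3,0,0,0,0,-89,238,3,0,0,0,0,-89,238,15,0,0,0])

```text
time_s: 5.32
eef_pos: [0.6138, 0.1938, 0.102]
orientation: [0.506, 3.096, 0.007]
wrist_force: [0.4, -0.3, 0.5]
width: -0.0002
grip_force: 0.0
```

Emit:
arm_command(moves=[0,0,0,18,0,0,0,0,0,0,18,0,0,0,0,0,0,18,0,0,0,0,0,0,18,0,0,0])

```text
time_s: 5.65
eef_pos: [0.6097, 0.1873, 0.0831]
orientation: [-0.516, -3.097, 0.002]
wrist_force: [1.3, 0.1, 1.2]
width: 0.0003
grip_force: 0.0
```

Run:
```python
from h import *
shift((.6115,.189,.085),(.6115,.189,.066))
p,d=get_image("side");a=cv2.resize(p[110:210,215:315,::-1],(400,400),interpolation=cv2.INTER_CUBIC)
p,d=get_image("scene");b=cv2.resize(p[130:230,307:407,::-1],(400,400),interpolation=cv2.INTER_CUBIC)
cv2.imwrite("pics/s1.png",np.hstack([a,b]))
```

```text
t 5.65 pos [0.6097 0.1873 0.0831] F [1.26 0.09 1.17] zaxis [-0.0017 -0.0012 -1.    ] w 0.00029056407917267785
(0.6115, 0.189, 0.085) [-1.1  2.2 -1.9]
(0.6115, 0.189, 0.066) [-1.1  2.2 17.1]
```

View pics/s1.png

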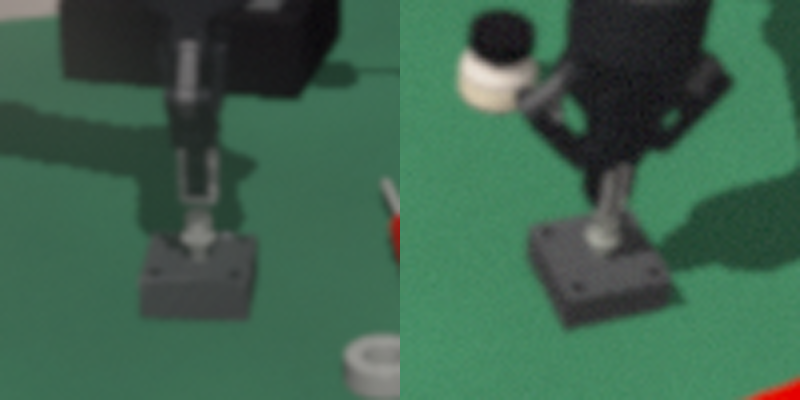

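The tips are over the square pin: side (198,200) over (198,220), scene (612,215). Pressing.

Emit:
arm_command(moves=[0,-0.5,1.5,2,0,0,0,0,-0.5,1.5,5,0,0,0,0,-0.5,1.5,8,0,0,0,0,-0.5,1.5,10,0,0,0,0,-0.5,1.5,12,0,0,0,0,-0.5,1.5,14,0,0,0,0,-0.5,1.5,16,0,0,0,0,-0.5,1.5,17,0,0,0])

```text
time_s: 6.42
eef_pos: [0.6115, 0.1901, 0.0666]
orientation: [-0.514, -3.099, 0.0]
wrist_force: [-0.0, 0.3, 3.0]
width: -0.0001
grip_force: 1.3
```

Emit:
arm_command(moves=[0,0,0,1.5,0,0,0,0,0,0,3,0,0,0,0,0,0,4.5,0,0,0,0,0,0,6,0,0,0,0,0,0,7.5,0,0,0,0,0,0,7.5,0,0,0,0,0,0,7.5,0,0,0])

```text
time_s: 7.0
eef_pos: [0.6115, 0.1901, 0.0591]
orientation: [-0.514, -3.099, 0.0]
wrist_force: [-1.0, 0.6, 2.0]
width: -0.0
grip_force: 1.0
```

Emit:
arm_command(moves=[0,0,0,1,0,0,0,0,0,0,1.5,0,0,0,0,0,0,1.5,0,0,0,0,0,0,1.5,0,0,0])

```text
time_s: 7.33
eef_pos: [0.6115, 0.1902, 0.0579]
orientation: [-0.514, -3.099, 0.0]
wrist_force: [-1.7, 0.0, 4.8]
width: -0.0001
grip_force: 2.1
```

Emit:
arm_command(moves=[0,0,0,0.7,0,0,0,0,0,0,0.7,0,0,0,0,0,0,0.7,0,0,0,0,0,0,0.7,0,0,0])

```text
time_s: 7.67
eef_pos: [0.6115, 0.1902, 0.0573]
orientation: [-0.514, -3.099, -0.0]
wrist_force: [-1.3, -1.0, 5.1]
width: 0.0003
grip_force: 2.8
```

Emit:
arm_command(moves=[0,0,0,-3,0,0,0,0,0,0,-8,0,0,0,0,0,0,-25,0,0,0,0,0,0,-50,0,0,0,0,0,0,-60,0,0,0,0,0,0,-60,0,0,0])

```text
time_s: 8.17
eef_pos: [0.6139, 0.1907, 0.1198]
orientation: [0.514, 3.094, 0.005]
wrist_force: [0.2, 0.9, 0.6]
width: 0.0003
grip_force: 0.0
```

Run:
```python
from h import *
p,d=get_image("side");P=points(calibration("side"),d)
for x,y in((.6115,.189),(.4495,-.006),(.529,-.301),(.6085,-.157)):
    m=(np.hypot(P[...,0]-x,P[...,1]-y)<.012)&(P[...,2]>.032)&(P[...,2]<.08)&(p.min(-1)>95)
    print(x,m.sum(),np.percentile(P[m][:,2],[50,95]))
shift((.529,-.301,.115))
```

```text
0.6115 52 [0.04005306 0.04769288]
0.4495 75 [0.04193112 0.04786448]
0.529 164 [0.05039867 0.05748346]
0.6085 112 [0.05082289 0.05917589]
t 8.2167 pos [0.6127 0.1904 0.1182] F [ 0.19 -0.46  0.75] zaxis [ 0.0033  0.0011 -1.    ] w -0.00033605390220991924
(0.529, -0.301, 0.115) [ -79.5 -492.2    2.4]
```

Round and square heads now read about 0.048, both seated. On to the long insert.

Emit:
arm_command(moves=[0,-80.5,-491,2,0,0,0,0,-80.5,-491,2,0,0,0,0,-80.5,-491,2,0,0,0,0,-80.5,-491,2,0,0,0,0,-80.5,-491,2,0,0,0,0,-80.5,-491,2,0,0,0,0,-80.5,-491,2,0,0,0,0,-80.5,-491,2,0,0,0])

```text
time_s: 8.88
eef_pos: [0.5549, -0.1403, 0.1143]
orientation: [-0.513, -3.097, -0.0]
wrist_force: [1.6, -0.5, 0.3]
width: 0.0001
grip_force: 0.0
```

```bash
python3 -c "
from h import *
shift((.529,-.301,.115))"
```

```text
t 8.8833 pos [ 0.5549 -0.1403  0.1143] F [ 1.6  -0.49  0.34] zaxis [-2.e-03  4.e-04 -1.e+00] w 6.428040837187371e-05
(0.529, -0.301, 0.115) [ -27.3 -160.5   -0.7]
```

Emit:
arm_command(moves=[0,-27.5,-160,0,0,0,0,0,-27.5,-160,0,0,0,0,0,-27.5,-160,0,0,0,0,0,-27.5,-160,0,0,0,0,0,-27.5,-160,0,0,0,0,0,-27.5,-160,15,0,0,0,0,-27.5,-160,30,0,0,0,0,-27.5,-160,30,0,0,0])

```text
time_s: 9.55
eef_pos: [0.5282, -0.2977, 0.0821]
orientation: [-0.514, -3.093, -0.003]
wrist_force: [-0.3, 0.4, 0.2]
width: 0.0001
grip_force: 0.0
```

Run:
```python
from h import *
p,d=get_image("side");a=cv2.resize(p[220:340,230:350,::-1],(400,400),interpolation=cv2.INTER_CUBIC)
p,d=get_image("scene");b=cv2.resize(p[190:290,105:205,::-1],(400,400),interpolation=cv2.INTER_CUBIC)
cv2.imwrite("pics/l1.png",np.hstack([a,b]))
shift((.529,-.301,.085),(.529,-.301,.066))
```

```text
t 9.65 pos [ 0.5299 -0.2981  0.0844] F [-0.22  1.2  -0.16] zaxis [-0.0026  0.0015 -1.    ] w -0.00011052663116014912
(0.529, -0.301, 0.085) [-0.1 -3.1 -0.6]
(0.529, -0.301, 0.066) [-0.2 -3.1 18.4]
```

View pics/l1.png

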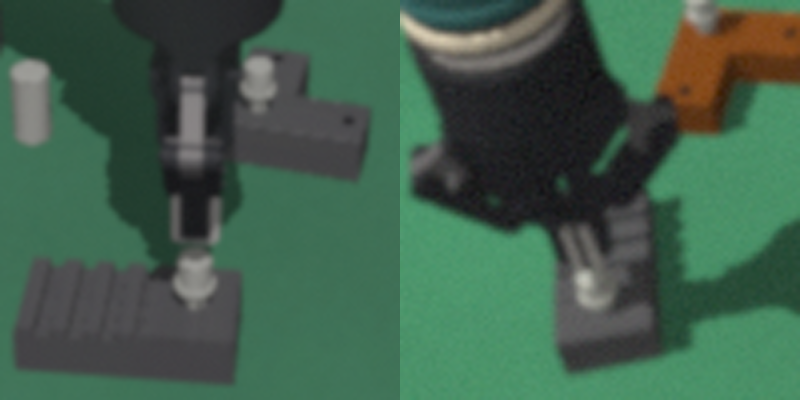

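The tips are over the long insert's pin: side (195,235) over (195,260), scene (592,280). Pressing.

Emit:
arm_command(moves=[0,0,-2.5,3,0,0,0,0,0,-2.5,6,0,0,0,0,0,-2.5,9,0,0,0,0,0,-2.5,11,0,0,0,0,0,-2.5,13,0,0,0,0,0,-2.5,15,0,0,0,0,0,-2.5,17,0,0,0,0,0,-2.5,18,0,0,0])

```text
time_s: 10.32
eef_pos: [0.5301, -0.3012, 0.0677]
orientation: [0.514, 3.099, 0.0]
wrist_force: [0.1, 0.3, 2.6]
width: -0.0001
grip_force: 1.3
```

Emit:
arm_command(moves=[0,0,0,1.5,0,0,0,0,0,0,3,0,0,0,0,0,0,4.5,0,0,0,0,0,0,6,0,0,0,0,0,0,7.5,0,0,0,0,0,0,8,0,0,0,0,0,0,8,0,0,0,0,0,0,8,0,0,0])

```text
time_s: 10.98
eef_pos: [0.5301, -0.3012, 0.0597]
orientation: [0.514, 3.099, 0.0]
wrist_force: [-0.5, 0.9, 2.5]
width: 0.0002
grip_force: 1.1
```

Emit:
arm_command(moves=[0,0,0,1,0,0,0,0,0,0,2,0,0,0,0,0,0,2.6,0,0,0,0,0,0,2.6,0,0,0,0,0,0,2.6,0,0,0])

```text
time_s: 11.4
eef_pos: [0.5301, -0.3013, 0.0574]
orientation: [0.514, 3.099, -0.0]
wrist_force: [-0.1, 1.2, 5.2]
width: 0.0
grip_force: 2.6
```

The 5.2 N at this height matches the other two seated pins. Lifting clear.

Emit:
arm_command(moves=[0,0,0,-3,0,0,0,0,0,0,-8,0,0,0,0,0,0,-25,0,0,0,0,0,0,-60,0,0,0,0,0,0,-100,0,0,0,0,0,0,-120,0,0,0,0,0,0,-120,0,0,0,0,0,0,-120,0,0,0])

```text
time_s: 12.07
eef_pos: [0.5304, -0.3018, 0.1786]
orientation: [0.514, 3.096, -0.002]
wrist_force: [-0.4, 0.8, -1.5]
width: -0.0001
grip_force: 0.0
```

Run:
```python
from h import *
p,d=get_image("side");P=points(calibration("side"),d)
for x,y in((.6115,.189),(.4495,-.006),(.529,-.301),(.6085,-.157)):
    m=(np.hypot(P[...,0]-x,P[...,1]-y)<.012)&(P[...,2]>.032)&(P[...,2]<.08)&(p.min(-1)>95)
    print(x,m.sum(),np.percentile(P[m][:,2],[50,95]))
shift()
cv2.imwrite("pics/end.png",cv2.resize(p[...,::-1],(800,600)))
```

```text
0.6115 48 [0.04156297 0.04783317]
0.4495 71 [0.04253082 0.04771857]
0.529 125 [0.04429364 0.04773261]
0.6085 112 [0.05074546 0.05921835]
t 12.1167 pos [ 0.5294 -0.3012  0.177 ] F [-0.07 -0.16 -0.32] zaxis [-4.e-04 -0.e+00 -1.e+00] w 0.0001875008365632177
```

View pics/end.png

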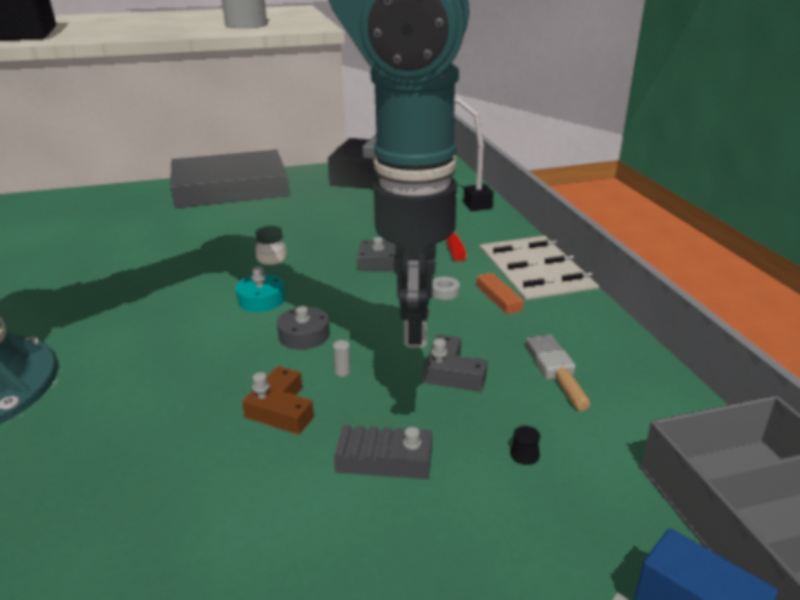

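The picture shows the round (302,318), square (378,246) and long (412,440) pins down on their inserts. The L's pin (439,350) is still up, everything else is where it was, and the hand is clear.

```bash
python3 -c "
from cell import manip
print(manip.sign_off())"
```

```text
the job is handed in; nothing more can be done
None
```

The round, square and long pins were pressed down in that order until seated, with about 5 to 6 N each; the L-shaped insert's pin is still up, nothing else appears to have moved, the hand is clear, and the job was handed in at about 12 s.

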